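Roll the long pipe offcut up its gutter to the stop

ROBOT

A 6-joint arm with a two-finger parallel gripper is mounted at the origin on a cart in front of the work surface, level with it; the furniture and walls round the work are solid. World frame = base frame: x ahead of the robot, y to its left, z up, the work surface at z = 0. Lengths are in m, angles in rad, forces in N, time in s.
With the tool pointing down it reaches from about 0.375 to 0.9 m from the base axis. Payload 3.1 kg.
Tool frame: the origin (TCP) lies midway between the tips of the shut fingers; the grasp point (between the pads) lies 19 mm behind it; z points along the fingers, y is the direction in which the jaws open and shut (so a half turn about z gives the same grasp; the last joint's range is limited). The gripper opens to 85 mm and grips with 20 to 120 N. Pads are 22 mm wide; open, the fingers measure 114 mm over their backs; the gripper's body (76 mm by 85 mm) begins 54 mm behind the grasp point. The pads swing forward as they close: fully open they stand 13 mm farther back than shut.
Start: joints at [1.169, 0.527, 1.433, -0, 1.181, -0.178], TCP at [0.139, 0.609, 0.231] pointing down, gripper open.
Joint ranges: [-3.08, 3.08], [-0.75, 2.2], [0.22, 2.44], [-1.43, 4.57], [0, 2.65], [-2.85, 2.85]. Speed limits (rad/s): [2.79, 2.79, 3.14, 3.14, 3.14, 3.14].

INTERFACE

Orientations are given as a unit quaternion [x, y, z, w].
In Python, from station import manip gives the robot as it stands. The module is installed in compiled form; this text tells all that it offers.
- The arm moves only by the tool drive_tool, never from a script. Its argument "deltas" is one flat list of numbers, 4 for each row, row after row: the shift along the tool's x, y, z in cm, then the turn about the tool's z in degrees. A call has 1 to 12 rows; each row is the pose to reach, as a shift and turn from the pose measured when the call began, along the tool's axes at that moment; what a row does not reach only later rows make up. A row lasts 1/10 s, in which the tool goes at most 50 mm and 8.59 degrees, less where a joint would pass 70% of its speed; a pose out of reach is approached as far as the arm can. A call with a gripper value outside its range is refused whole. "hand" is the finger opening in cm, from 0 to 8.54, set as the call begins (left out, the last holds). The fingers move at their own pace and stop on an object; "squeeze" is the grip in N (left out, the last holds). Time passes only in rows, so rows that repeat a pose let the fingers close. It gives the time, the measured TCP pose, the force and the opening at its end, in the units of the state.
- manip.sense(): the state, without advancing time (a new reading comes with each control period).
- manip.snapshot(name): name is "scene" or "top" or "wrist"; returns a dict with "frame" (420x560x3 uint8, red, green, blue), "depth" (420x560 float32, m along the optical axis (not along the pixel's ray), 0 where there is no reading), "fx", "fy", "cx", "cy" (pixels), "R" (3x3) and "t" (3): a world point X has camera coordinates R X + t. Camera axes: x right, y down, z forward; pixel columns grow to the right and rows downward; lengths in m; the calibration is good to about 2 mm. A picture is of the moment at which its call begins.
- manip.sign_off(): hands the job in, once; it reports no verdict.
The state is a dict: "t": time; "q": joint angles; "qd": joint speeds; "tau": joint torques, N m; "tcp_pos": TCP position; "tool_rot": TCP orientation; "force": force on the tool from outside, world axes, zero at the start; "ft_torque": the same for the moment, N m; "finger_gap": opening from 0.0 (shut) to 1.0 (fully open).
Only numpy, scipy, OpenCV 4.12 (cv2) and the standard library are available. Lean on these libraries where they do the work, as an engineer would, in place of code of your own. Each camera call takes 0.05 s, during which the arm holds its last target.

TASK

Two steel pipe offcuts lie at the low end of a sloped two-lane gutter. With the fingertips, push the longer offcut steadily up its lane, over the crest, so that it comes to rest against the board at the high end and does not roll back. Do not grasp, lift or bat it, and leave the shorter offcut and the other things on the bench where they are.

Things in the scene. Friction and masses are not known exactly. Their poses are not given: they have to be found in the camera images.
- gutter: Fixed two-lane gutter, plywood with a metal floor, 285 x 174 mm. Origin: centre of its footprint on the bench; x level, the way the floor rises; y across (left when looking up the slope); z up. Lane centres at y = +42 and -42 mm; lanes 78 mm wide between 6 mm walls 14 mm above the floor. The floor is 12 mm above the bench at x = -135 mm and rises at 6 degrees to the crest.
- gutter_lip (a point): Middle of the low end, on the floor surface, at x = -135 mm of the gutter. A lip across both lanes, 10 mm thick, stands here 8 mm above the floor and keeps the pipes in. A pipe let go short of the crest rolls back to it.
- gutter_crest (a point): Middle of the crest, on the floor surface, at x = +75 mm of the gutter, 34 mm above the bench. From here the floor falls at 12 degrees to the end board. A pipe whose centre is past the crest rolls on by itself to the board and stays there.
- gutter_stop (a point): Middle of the face of the end board (rubber buffers) at the foot of the far slope, at x = +130 mm of the gutter, on the floor, 22 mm above the bench. The board's top is 58 mm above the bench.
- long_offcut: The longer steel pipe offcut, 42 mm diameter, 72 mm long, about 0.25 kg, lying across one of the lanes (either one) against the lip. Origin at its centre, 21 mm above the lane's floor; y along its axis; x and z turn as it rolls. In the gutter's frame its centre is at about x = -120 mm at the lip and x = +109 mm when it touches the end board.
- short_offcut: The shorter steel pipe offcut, 42 mm diameter, 44 mm long, lying in the other lane against the lip; leave alone. Origin at its centre, y along its axis.
- jar: Small screw-top jar with a red lid, 52 mm diameter, 62 mm tall, standing on the bench; leave alone. Origin at the centre of its underside.
- pliers: Pliers with red handles, 59 x 184 x 26 mm, lying on the bench; leave alone. Origin at the centre of the underside.
- tape_roll: Roll of pale tape, 104 mm diameter, 25 mm high, lying flat on the bench; leave alone. Origin at the centre of the underside.

How it is judged:
By the outcome, as a careful person would: the job done as asked, in the order asked, and still so for the second after the job is handed in, with the robot touching nothing.
It also fails if it takes over 38 s, if anything falls off the work surface, if the arm or the gripper's body presses on something with over 40 N, if the wrist force passes 120 N, or if a joint passes its speed limit or range.

## Working session

There is one attempt and no reset: what is moved stays moved. The work goes in short steps, Python scripts to look and compute and a tool call to move; the robot and the scene stay as the last step left them, time stands still between calls to the robot, and variables do not carry over. Pictures are saved under pics/ and viewed, and the job is handed in when it is done.

Besides the shell and the picture viewer there is one more tool, called as name(argument=value, ...) on one line, values as JSON. drive_tool: Moves the arm, as the interface text tells. Its arguments: {"type":"object","properties":{"deltas":{"type":"array"},"hand":{"type":"number"},"squeeze":{"type":"number"}},"required":["deltas"]}

```bash
mkdir -p pics
cat > h.py <<'E'
import numpy as np, cv2
from station import manip
def snap(n,f):
    s=manip.snapshot(n); cv2.imwrite('pics/'+f,s['frame'][:,:,::-1]); np.savez('/tmp/'+f+'.npz',**s); return s
def pts(s):
    d=s['depth']; v,u=np.mgrid[:d.shape[0],:d.shape[1]]
    P=np.stack([(u-s['cx'])/s['fx']*d,(v-s['cy'])/s['fy']*d,d],-1)
    W=(P-s['t'])@s['R']; W[d==0]=np.nan; return W
E
python3 - <<'E'
from h import *
for n in ['scene','top','wrist']: snap(n,n+'0.png')
print(manip.sense())
E
```

```text
{'t': 0.15, 'q': array([ 1.16851462e+00,  5.28281496e-01,  1.43359359e+00, -3.22359414e-06,
        1.18141294e+00, -1.78475337e-01]), 'qd': array([ 0.00048399, -0.00262491, -0.00421371, -0.00084914, -0.00043152,
        0.00031338]), 'tau': array([ 2.21546279e-04, -4.42744303e+01, -1.78276402e+01, -2.74362937e-04,
        5.53935228e-03, -4.44780085e-06]), 'tcp_pos': array([0.13845462, 0.60891288, 0.23054527]), 'tool_rot': array([ 1.11669134e-01,  9.93745081e-01, -8.12621189e-04, -2.41275823e-04]), 'force': array([-0.4218225 , -0.83614419, -1.1254566 ]), 'ft_torque': array([ 0.00103943, -0.01619932, -0.00338666]), 'finger_gap': 0.9991014608770216}
```

View pics/scene0.png

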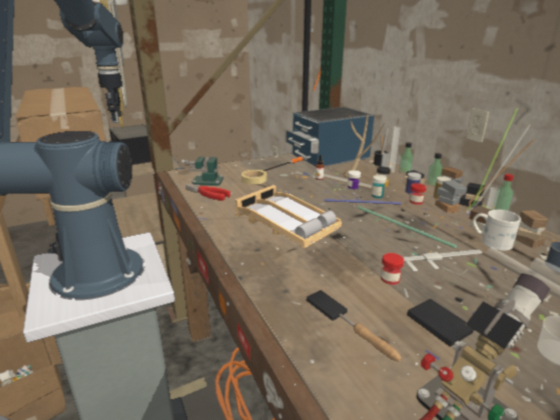

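View pics/top0.png

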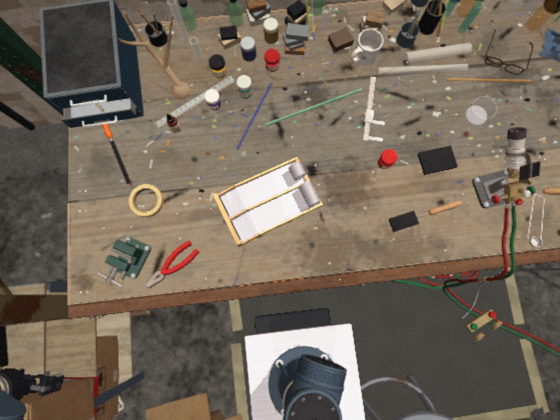

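View pics/wrist0.png

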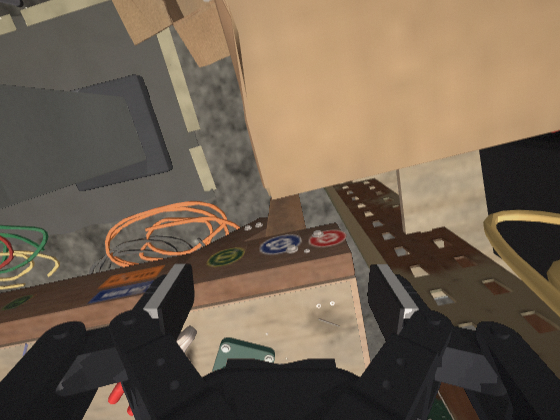

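The top view shows the gutter at about (268,200), with the pipes at its right end near (295,172) and (308,192), and the end board at the left. I'll zoom in and measure.

Run:
```python
from h import *
s=dict(np.load('/tmp/top0.png.npz'));W=pts(s)
f=s['frame'][145:255,200:335,::-1]
cv2.imwrite('pics/topz.png',cv2.resize(f,None,fx=5.5,fy=5.5,interpolation=cv2.INTER_CUBIC))
np.set_printoptions(precision=3,suppress=True)
for u,v in [(298,158),(322,203),(215,197),(240,243),(295,172),(305,192),(388,158)]: print(u,v,W[v,u])
s=dict(np.load('/tmp/scene0.png.npz'))
f=s['frame'][170:255,220:350,::-1]
cv2.imwrite('pics/scz.png',cv2.resize(f,None,fx=6,fy=6,interpolation=cv2.INTER_CUBIC))
```

```text
298 158 [ 0.672 -0.066  0.021]
322 203 [ 0.518 -0.122  0.022]
215 197 [0.566 0.202 0.054]
240 243 [0.418 0.139 0.057]
295 172 [ 0.618 -0.049  0.051]
305 192 [ 0.551 -0.071  0.053]
388 158 [ 0.625 -0.337  0.066]
```

View pics/topz.png

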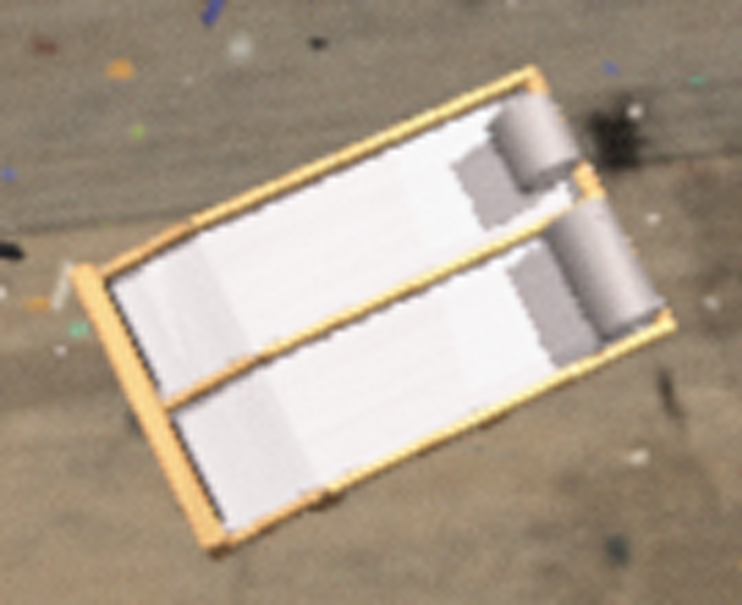

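View pics/scz.png

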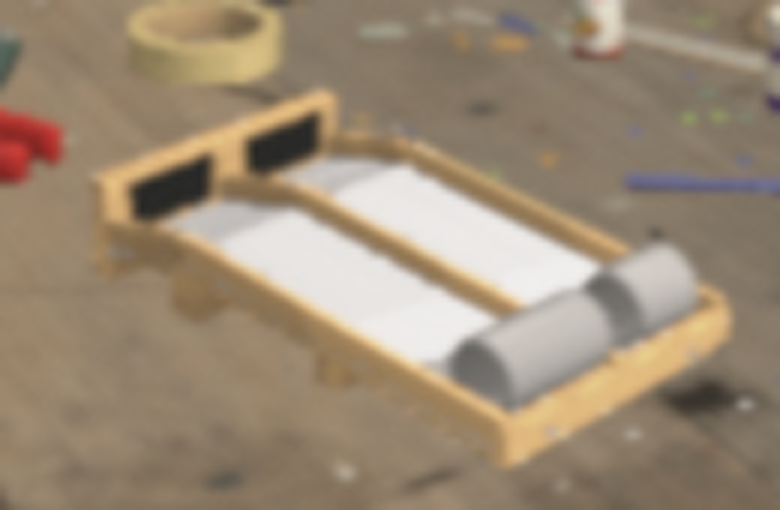

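```bash
cat >> h.py <<'E'
def ray(s,u,v,z):
    R,t=s['R'],s['t']; C=-R.T@t; d=R.T@np.array([(u-s['cx'])/s['fx'],(v-s['cy'])/s['fy'],1]); return C+d*(z-C[2])/d[2]
E
python3 - <<'E'
from h import *
np.set_printoptions(precision=4,suppress=True)
s=dict(np.load('/tmp/top0.png.npz'));W=pts(s)
px=np.array([(72,270),(212,552),(535,66),(677,320)])/5.5-0.5+[200,145]
z=[.058,.058,.026,.026]
G=np.array([(142.5,-87),(142.5,87),(-142.5,-87),(-142.5,87)])/1000
P=np.array([ray(s,*p,zz) for p,zz in zip(px,z)])[:,:2]
print(P)
gc=G.mean(0);pc=P.mean(0);U,S,V=np.linalg.svd((G-gc).T@(P-pc)); R=(U@V).T
o=pc-R@gc; print('o',o,'x axis',R[:,0],'yaw',np.degrees(np.arctan2(R[1,0],R[0,0])),'det',np.linalg.det(R)); print('res',P-(G@R.T+o))
# depth points in gutter frame
g=(W[...,:2]-o)@R
m=(np.abs(g[...,0])<.15)&(np.abs(g[...,1])<.095)
for lo,hi in [(-.084,-.006),(.006,.084)]:
    k=m&(g[...,1]>lo)&(g[...,1]<hi)&(W[...,2]>.045)&(g[...,0]<0)
    q=g[k];print('pipe',q.min(0),q.max(0),np.median(q,0),W[k][:,2].max())
for x in range(-80,130,20):
    k=m&(np.abs(g[...,0]-x/1000)<.006)&(np.abs(g[...,1]-.042)<.02); print(x,np.median(W[k][:,2]))
k=m&(W[...,2]>.05)&(g[...,0]>.1); print('board',g[k].min(0),g[k].max(0))
np.savez('/tmp/g.npz',o=o,R=R)
for a,b in [(-120,42),(109,42)]: print(a,b,R@np.array([a,b])/1000+o)
t=manip.sense();from scipy.spatial.transform import Rotation as Ro; print(Ro.from_quat(t['tool_rot']).as_matrix())
E
```

```text
[[ 0.5767  0.2076]
 [ 0.4126  0.1454]
 [ 0.676  -0.0628]
 [ 0.5175 -0.1237]]
o [0.5457 0.0416] x axis [-0.3548  0.935 ] yaw 110.77944503656238 det 1.0000000000000004
res [[ 0.0002  0.0019]
 [-0.0012  0.0014]
 [-0.0016 -0.002 ]
 [ 0.0026 -0.0013]]
pipe [-0.1401 -0.0622] [-0.102  -0.0189] [-0.1199 -0.0397] 0.05968612702160252
pipe [-0.1394  0.0063] [-0.1016  0.0787] [-0.1186  0.0437] 0.061561311464537624
-80 0.018068391163942626
-60 0.019999240073122072
-40 0.021907892286658116
-20 0.02477654820852214
0 0.026487418520427367
20 0.028226138676325813
40 0.030795717202808423
60 0.03268209724856003
80 0.03299476689035678
100 0.028835131316024453
120 0.0232856774365819
board [ 0.1289 -0.0879] [0.1462 0.0857]
-120 42 [ 0.549  -0.0855]
109 42 [0.4678 0.1286]
[[-0.9751  0.2219 -0.0007]
 [ 0.2219  0.9751 -0.0016]
 [ 0.0003 -0.0017 -1.    ]]
```

The pose fit is good: residuals are within 3 mm, and the floor heights, both pipes and the board match the sizes given. The long offcut is in the nearer lane (gutter y=+42). Next I'll check for obstacles along the transfer path.

Run:
```python
from h import *
np.set_printoptions(precision=3,suppress=True)
for n in ['top','scene']:
    s=dict(np.load(f'/tmp/{n}0.png.npz'));W=pts(s).reshape(-1,3)
    k=(W[:,0]>-.1)&(W[:,0]<.85)&(W[:,1]>-.5)&(W[:,1]<.85)&(W[:,2]>.09)&(np.hypot(W[:,0],W[:,1])>.25)
    H={}
    for p in W[k]: 
        c=tuple(np.floor(p[:2]*10).astype(int)); H.setdefault(c,[]).append(p[2])
    for c in sorted(H): print(n,c,len(H[c]),round(min(H[c]),2),round(max(H[c]),2))
g=np.load('/tmp/g.npz');o,R=g['o'],g['R'];st=manip.sense()
from scipy.spatial.transform import Rotation as Ro
T=Ro.from_quat(st['tool_rot']).as_matrix()
for x in [-.175]:
  w=np.r_[R@[x,.042]+o,.12]; d=T.T@(w-st['tcp_pos'])*100; print(w,d, 'turn',np.degrees(np.arctan2(T[1,0],T[0,0]))-110.78)
```

```text
top (np.int64(0), np.int64(6)) 1438 0.09 0.28
top (np.int64(1), np.int64(4)) 581 0.53 0.61
top (np.int64(1), np.int64(5)) 1341 0.25 0.54
top (np.int64(1), np.int64(6)) 32 0.24 0.4
top (np.int64(1), np.int64(7)) 9 0.19 0.21
top (np.int64(2), np.int64(7)) 566 0.09 0.24
top (np.int64(3), np.int64(4)) 105 0.09 0.1
top (np.int64(3), np.int64(5)) 6 0.09 0.09
top (np.int64(3), np.int64(7)) 630 0.09 0.24
top (np.int64(4), np.int64(4)) 261 0.09 0.1
top (np.int64(4), np.int64(5)) 45 0.09 0.1
top (np.int64(8), np.int64(3)) 16 0.09 0.11
top (np.int64(8), np.int64(4)) 216 0.09 0.13
top (np.int64(8), np.int64(5)) 305 0.09 0.13
top (np.int64(8), np.int64(6)) 68 0.09 0.13
scene (np.int64(-1), np.int64(2)) 489 0.48 0.61
scene (np.int64(-1), np.int64(6)) 778 0.21 0.28
scene (np.int64(-1), np.int64(7)) 144 0.28 0.28
scene (np.int64(-1), np.int64(8)) 67 0.28 0.28
scene (np.int64(0), np.int64(3)) 9 0.62 0.62
scene (np.int64(0), np.int64(4)) 834 0.54 0.62
scene (np.int64(0), np.int64(5)) 210 0.49 0.55
scene (np.int64(0), np.int64(6)) 783 0.15 0.51
scene (np.int64(0), np.int64(7)) 116 0.28 0.28
scene (np.i
[... 563 characters left out ...]
 np.int64(7)) 1546 0.09 0.64
scene (np.int64(4), np.int64(4)) 70 0.09 0.1
scene (np.int64(4), np.int64(5)) 8 0.09 0.09
scene (np.int64(4), np.int64(7)) 204 0.18 0.29
scene (np.int64(4), np.int64(8)) 2 0.29 0.29
scene (np.int64(5), np.int64(7)) 76 0.27 0.36
scene (np.int64(5), np.int64(8)) 123 0.29 0.39
scene (np.int64(6), np.int64(8)) 193 0.36 0.48
scene (np.int64(7), np.int64(8)) 139 0.44 0.55
scene (np.int64(8), np.int64(3)) 10 0.09 0.1
scene (np.int64(8), np.int64(4)) 100 0.09 0.13
scene (np.int64(8), np.int64(5)) 108 0.09 0.13
scene (np.int64(8), np.int64(6)) 23 0.09 0.13
scene (np.int64(8), np.int64(8)) 11 0.54 0.59
[ 0.569 -0.137  0.12 ] [-58.489 -63.156  11.143] turn 56.39689556802543
```

drive_tool(deltas=[-1.4, -1.5, 0, 0, -4.1, -4.4, 0, 0, -6.8, -7.3, 0, 0, -9.5, -10.3, 0, 5, -12.2, -13.2, 0, 10, -15, -16.1, 0, 15, -17.7, -19.1, 0, 20, -20.4, -22, 0, 25, -23.1, -25, 0, 30, -25.8, -27.9, 0, 35, -28.6, -30.8, 0, 40, -31.3, -33.8, 0, 45], hand=2.5)

```text
t: 1.35
tcp_pos: [0.3693, 0.2084, 0.231]
tool_rot: [0.485, 0.875, -0.001, 0.0]
force: [1.1, 0.4, -0.1]
finger_gap: 0.295
```

```bash
cat >> h.py <<'E'
from scipy.spatial.transform import Rotation as Ro
def where(target=None):
    g=np.load('/tmp/g.npz');o,R=g['o'],g['R'];st=manip.sense();T=Ro.from_quat(st['tool_rot']).as_matrix()
    p=st['tcp_pos'];print('t',st['t'],'gutter xy',R.T@(p[:2]-o)*1000,'z',p[2]*1000,'F',R.T@st['force'][:2],st['force'][2],'gap',st['finger_gap'],'turn left',np.degrees(np.arctan2(T[1,0],T[0,0]))-110.78,'tilt',T[2])
    if target: w=np.r_[R@np.array(target[:2])/1000+o,target[2]/1000];print('delta cm',T.T@(w-p)*100)
E
python3 -c "
from h import *
np.set_printoptions(precision=2,suppress=True)
where((-175,42,120))"
```

```text
t 1.35 gutter xy [218.52 105.74] z 231.04834061598336 F [-0.   -1.15] -0.13173797930373934 gap 0.294601540709126 turn left 11.19712900239179 tilt [-0. -0. -1.]
delta cm [-39.83  -1.38  11.15]
```

drive_tool(deltas=[-3, -0.1, 0, 4, -7, -0.2, 0, 8, -11, -0.4, 0, 11.2, -15, -0.5, 0, 11.2, -19, -0.7, 1, 11.2, -23, -0.8, 2, 11.2, -27, -0.9, 4, 11.2, -31, -1.1, 6, 11.2, -35, -1.2, 8, 11.2, -38, -1.3, 10, 11.2, -39.8, -1.4, 11.1, 11.2, -39.8, -1.4, 11.1, 11.2])

```text
t: 2.55
tcp_pos: [0.5683, -0.1384, 0.1187]
tool_rot: [0.569, 0.822, -0.001, -0.001]
force: [0.4, 0.5, 0.4]
finger_gap: 0.293
```

```bash
python3 -c "
from h import *
np.set_printoptions(precision=2,suppress=True)
where((-175,42,27))
snap('wrist','w1.png');snap('scene','s1.png')
where((-175,42,27))"
```

```text
t 2.55 gutter xy [-176.31   42.74] z 118.74637325895388 F [ 0.3  -0.54] 0.41907840481455655 gap 0.29274421596132544 turn left -0.13999909564300594 tilt [ 0. -0. -1.]
delta cm [0.13 0.09 9.17]
t 2.65 gutter xy [-173.63   42.77] z 120.37709433752588 F [0.2  0.67] 0.014232201676999387 gap 0.28987218112618107 turn left -0.012793334773050447 tilt [ 0. -0. -1.]
delta cm [-0.14  0.1   9.34]
```

View pics/w1.png

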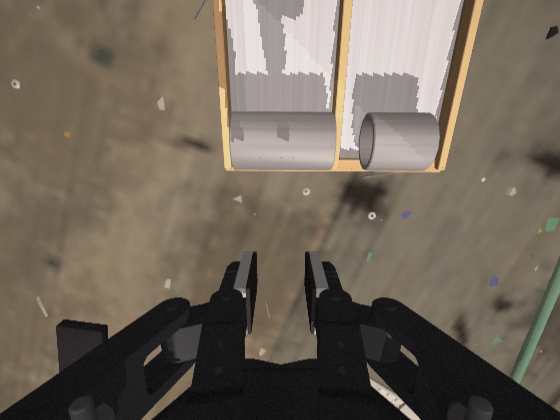

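The wrist view has the long offcut straight ahead: it spans columns 232–336 (centre 284), and the fingers are centred at about 281. The shorter offcut, at about 400, is well clear. Now I'll descend behind the lip.

drive_tool(deltas=[0, 0, 1.5, 0, 0, 0, 3.5, 0, 0, 0, 5.5, 0, 0, 0, 7.5, 0, 0, 0, 8.7, 0, 0, 0, 9.3, 0, 0, 0, 9.3, 0, 0, 0, 9.3, 0])

```text
t: 3.45
tcp_pos: [0.5676, -0.1357, 0.0282]
tool_rot: [0.568, 0.823, -0.001, -0.0]
force: [-0.8, 0.3, 0.5]
finger_gap: 0.294
```

```bash
python3 -c "
from h import *
np.set_printoptions(precision=2,suppress=True)
where((-152,42,27))
snap('wrist','w2.png')"
```

```text
t 3.45 gutter xy [-173.62   42.43] z 28.241667983716237 F [0.55 0.65] 0.5411316533211585 gap 0.29446733922989204 turn left 0.014691218251655869 tilt [-0. -0. -1.]
delta cm [2.16 0.04 0.12]
```

View pics/w2.png

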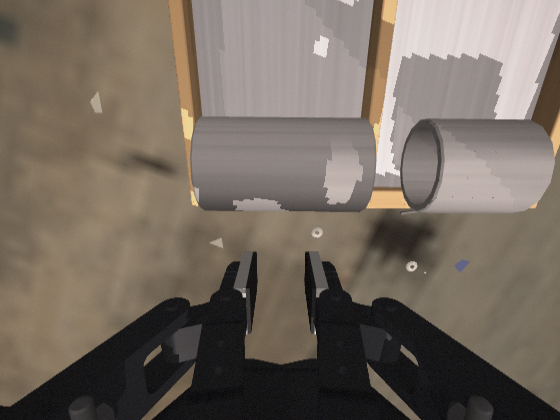

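drive_tool(deltas=[0.4, 0, 0.1, 0, 0.8, 0, 0.2, 0, 1.2, 0, 0.2, 0, 1.5, 0, 0.2, 0, 1.8, 0, 0.2, 0, 2.0, 0, 0.2, 0, 2.2, 0, 0.2, 0, 2.4, 0, 0.2, 0, 2.6, 0, 0.2, 0, 2.8, 0, 0.2, 0, 3.0, 0, 0.2, 0])

```text
t: 4.6
tcp_pos: [0.5574, -0.108, 0.0265]
tool_rot: [0.568, 0.823, -0.0, 0.0]
force: [1.1, -1.4, 0.2]
finger_gap: 0.288
```

```bash
python3 -c "
from h import *
np.set_printoptions(precision=2,suppress=True)
where((-120,42,27))
snap('wrist','w3.png')"
```

```text
t 4.6 gutter xy [-144.08   42.15] z 26.49305659444312 F [-1.67 -0.49] 0.24030808995081487 gap 0.28791583895453937 turn left -0.007725409647306947 tilt [-0. -0. -1.]
delta cm [ 2.41  0.01 -0.05]
```

View pics/w3.png

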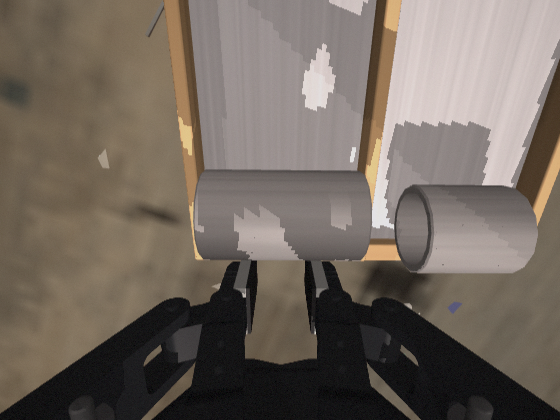

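The pipe has moved off the lip, squarely onto both fingertips, at about 2 N. I'll keep pushing up the 6° slope.

drive_tool(deltas=[0.3, 0, 0, 0, 0.7, 0, -0.1, 0, 1.2, 0, -0.1, 0, 1.7, 0, -0.2, 0, 2.2, 0, -0.2, 0, 2.7, 0, -0.3, 0, 3.2, 0, -0.3, 0, 3.7, 0, -0.4, 0, 4.2, 0, -0.4, 0, 4.7, 0, -0.5, 0, 5.2, 0, -0.5, 0, 5.7, 0, -0.6, 0])

```text
t: 5.85
tcp_pos: [0.5364, -0.0538, 0.0324]
tool_rot: [0.568, 0.823, -0.0, -0.0]
force: [0.4, -1.5, 0.7]
finger_gap: 0.293
```

```bash
python3 -c "
from h import *
np.set_printoptions(precision=2,suppress=True)
where((-27,42,39))
"
```

```text
t 5.85 gutter xy [-85.94  42.5 ] z 32.352576224715015 F [-1.54  0.12] 0.6732533090140976 gap 0.2928347528648567 turn left -0.0009337407210523452 tilt [-0. -0. -1.]
delta cm [ 5.89  0.05 -0.67]
```

drive_tool(deltas=[0.5, 0, -0.1, 0, 1.0, 0, -0.1, 0, 1.5, 0, -0.2, 0, 2.0, 0, -0.2, 0, 2.5, 0, -0.3, 0, 3.0, 0, -0.3, 0, 3.5, 0, -0.4, 0, 4.0, 0, -0.4, 0, 4.5, 0, -0.5, 0, 5.0, 0, -0.5, 0, 5.5, 0, -0.6, 0, 6.0, 0, -0.6, 0])

```text
t: 7.05
tcp_pos: [0.5151, 0.0026, 0.0384]
tool_rot: [0.568, 0.823, -0.0, -0.0]
force: [0.5, -1.0, 0.7]
finger_gap: 0.293
```

```bash
python3 -c "
from h import *
np.set_printoptions(precision=2,suppress=True)
where((43,42,46))
snap('wrist','w4.png')
where((43,42,46))
"
```

```text
t 7.05 gutter xy [-25.59  42.45] z 38.44556233572489 F [-1.12 -0.08] 0.7391235388362398 gap 0.2931357953605385 turn left 0.001294490884959032 tilt [-0. -0. -1.]
delta cm [ 6.86  0.04 -0.76]
t 7.1 gutter xy [-24.53  42.96] z 38.3129307767837 F [-0.32  0.17] 0.04824511483116396 gap 0.28896325046824356 turn left 0.02101655668147373 tilt [ 0. -0. -1.]
delta cm [ 6.75  0.1  -0.76]
```

View pics/w4.png

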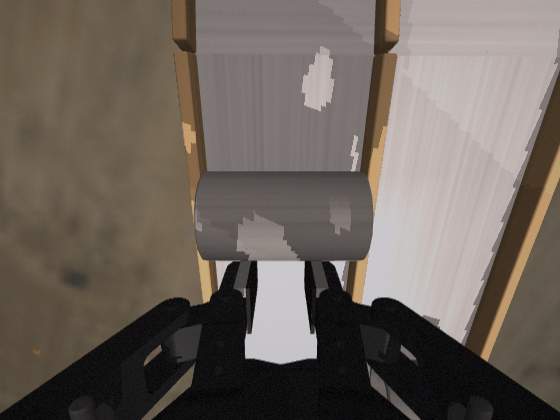

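The pipe is square in its lane, with its centre at about x = +8 mm. The crest line shows at row ~52.

drive_tool(deltas=[0.4, 0, 0, 0, 0.9, 0, -0.1, 0, 1.4, 0, -0.1, 0, 1.9, 0, -0.2, 0, 2.4, 0, -0.2, 0, 2.9, 0, -0.3, 0, 3.4, 0, -0.4, 0, 3.9, 0, -0.4, 0, 4.3, 0, -0.5, 0, 4.7, 0, -0.5, 0, 5.0, 0, -0.5, 0, 5.3, 0, -0.6, 0])

```text
t: 8.3
tcp_pos: [0.4953, 0.0532, 0.0443]
tool_rot: [0.568, 0.823, -0.001, -0.001]
force: [0.6, -1.3, 1.2]
finger_gap: 0.288
```

```bash
python3 -c "
from h import *
np.set_printoptions(precision=2,suppress=True)
where((43,42,45))
"
```

```text
t 8.3 gutter xy [28.74 43.04] z 44.311301653271556 F [-1.42 -0.09] 1.196016894416957 gap 0.28831696631609877 turn left 0.021105172179247234 tilt [ 0. -0. -1.]
delta cm [ 1.43  0.1  -0.07]
```

drive_tool(deltas=[0.3, 0, 0, 0, 0.6, 0, -0.1, 0, 0.9, 0, -0.1, 0, 1.2, 0, -0.1, 0, 1.5, 0, -0.1, 0, 1.7, 0, -0.1, 0, 1.9, 0, -0.1, 0, 2.1, 0, -0.1, 0, 2.3, 0, -0.1, 0, 2.4, 0, -0.1, 0, 2.4, 0, -0.1, 0, 2.4, 0, -0.1, 0])

```text
t: 9.5
tcp_pos: [0.4868, 0.0756, 0.0453]
tool_rot: [0.568, 0.823, -0.001, -0.001]
force: [-0.2, -0.7, 0.9]
finger_gap: 0.291
```

```bash
python3 -c "
from h import *
np.set_printoptions(precision=2,suppress=True)
where((43,42,46))
snap('wrist','w5.png')
"
```

```text
t 9.5 gutter xy [52.69 42.99] z 45.32973555352705 F [-0.61  0.4 ] 0.9419682361146251 gap 0.2907850542591746 turn left 0.02270758157020225 tilt [ 0. -0. -1.]
delta cm [-0.97  0.1  -0.07]
```

View pics/w5.png

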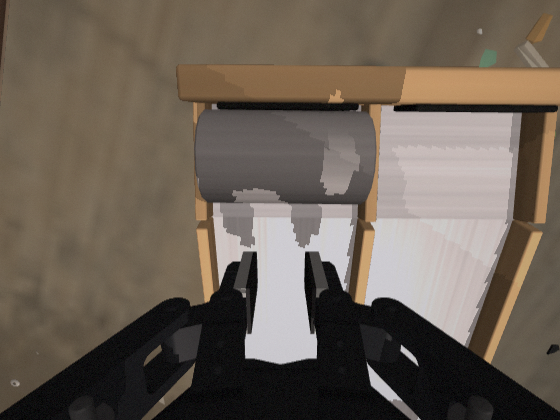

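The pipe has left the fingers and lies at the buffer (rows 110–203, board face at ~108). I'll retreat back a little and then straight up.

drive_tool(deltas=[-0.3, 0, -0.5, 0, -0.5, 0, -2, 0, -0.5, 0, -4, 0, -0.5, 0, -6, 0, -0.5, 0, -8.5, 0, -0.5, 0, -11, 0, -0.5, 0, -13.5, 0, -0.5, 0, -15, 0, -0.5, 0, -16, 0, -0.5, 0, -16, 0, -0.5, 0, -16, 0])

```text
t: 10.65
tcp_pos: [0.4886, 0.0708, 0.205]
tool_rot: [0.568, 0.823, -0.001, -0.001]
force: [0.2, -0.3, 0.4]
finger_gap: 0.291
```

Run:
```python
from h import *
np.set_printoptions(precision=4,suppress=True)
where()
g=np.load('/tmp/g.npz');o,R=g['o'],g['R']
for n in ['wrist','top','scene']:
  s=snap(n,n+'6.png')
  W=pts(s);q=(W[...,:2]-o)@R
  for lo,hi in [(-.084,-.006),(.006,.084)]:
    k=(q[...,1]>lo)&(q[...,1]<hi)&(W[...,2]>.040)&(W[...,2]<.075)&(q[...,0]<.128)&(q[...,0]>-.15)
    a=q[k]; print(n,k.sum(), (a.min(0),a.max(0),np.median(a,0)) if k.sum() else '', W[k][:,2].max() if k.sum() else '')
```

```text
t 10.65 gutter xy [47.5549 43.0375] z 205.00332972516563 F [-0.3641 -0.0684] 0.3693697256621419 gap 0.2911423060385107 turn left 0.006182166654866705 tilt [ 0.0012 -0.0028 -1.    ]
wrist 399 (array([-0.0074, -0.084 ]), array([ 0.1176, -0.0809]), array([ 0.0622, -0.0824])) 0.04868663628891711
wrist 3633 (array([-0.0025,  0.006 ]), array([0.1279, 0.084 ]), array([0.1089, 0.046 ])) 0.07089782434270249
top 175 (array([-0.1412, -0.063 ]), array([-0.1004, -0.0184]), array([-0.1183, -0.04  ])) 0.06026402485783981
top 7 (array([-0.031 ,  0.0823]), array([-0.001 ,  0.0838]), array([-0.0146,  0.0827])) 0.043775297531792566
scene 145 (array([-0.1421, -0.0839]), array([ 0.1192, -0.0073]), array([-0.1253, -0.0415])) 0.05840069964524263
scene 268 (array([-0.0046,  0.0064]), array([0.128, 0.084]), array([0.0949, 0.0514])) 0.07115270183078687
```

View pics/wrist6.png

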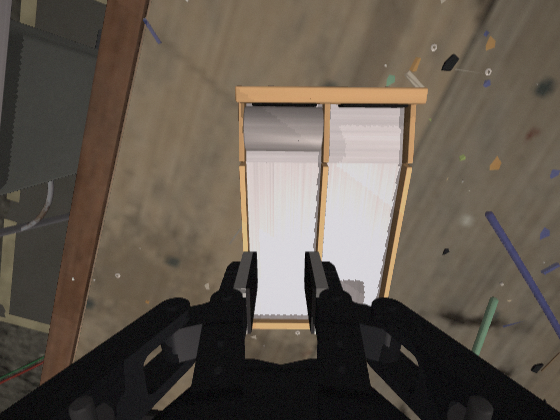

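View pics/scene6.png

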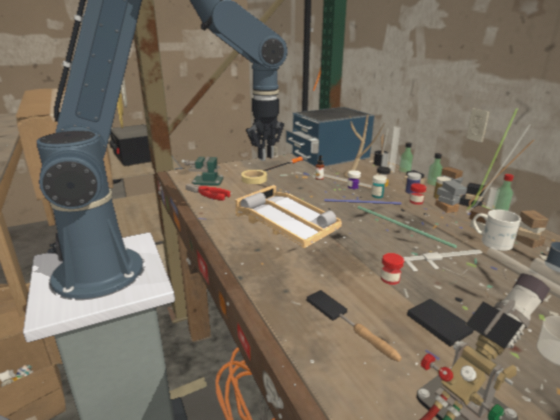

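The long offcut is at the board: the wrist view has it at (285,130), and its median x is about 109 mm. The short offcut is still at the lip (x ≈ -118, y ≈ -40 mm), and the other items haven't moved.

```bash
python3 -c "
from station import manip
print(manip.sign_off(), manip.sense()['t'])"
```

```text
the job is handed in; nothing more can be done
the job is handed in; nothing more can be done
```

The longer offcut now rests against the end board. I pushed it up the near lane (gutter y = +42 mm) with both fingertips, at about 30–50 mm/s. It rolled the last bit to the board by itself, and I then lifted the gripper clear and handed the job in. The clock read about 10.8 s when I handed in.

- **Long offcut:** the last wrist picture puts its centre at about x = 109 mm, which is where it should touch the board. The arm hides the high end of that lane in the top view. The scene view's depth gave a median x of about 95 mm, but I took this as a view of the pipe's near side plus a bit of the wall.
- **Forces:** the push readings I took were all below 2 N.
- **Short offcut:** it stayed at the lip, at x ≈ -118 mm and y ≈ -40 mm. It was at x ≈ -120 mm and y ≈ -40 mm before the push.
- **Other things:** the jar, pliers and tape roll look unmoved in the scene picture, but I did not measure them again.

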